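# Chock a row of piston pins on the workshop trolley

## Task

Three steel piston pins lie on their sides in a row against the blue stop bar, and nothing keeps the last one from rolling away. Put the yellow chock with the sloped sides flat on the trolley top at the open end of the row and slide it in snug against the last pin (touching or nearly so), square to the pin and centred on it, without pushing the row out of its place, and let go of it.

Things in the scene. Friction and masses are not known exactly. Their poses are not given: they have to be found in the camera images.
- stop: Blue steel stop bar, fixed to the trolley top: 120 mm long (its x), 20 mm wide (its y), 35 mm high, with a low bolted flange on its -y side. Origin: centre of the bar's underside. The row of three pins runs from its +y face along its +y axis, pins parallel to its x axis, about 1 mm apart; the open end of the row is the end farthest from the bar.
- end_pin: Last pin of the row, at the open end: hollow grey steel pin on its side, 50 mm diameter, 90 mm long, 0.6 kg, free to roll, axis 138 mm from the stop's origin. Two like it lie between it and the stop. Origin: its centre, 25 mm above the trolley top. x is its axis; y and z turn as it rolls. The chock's foot goes in under its round side: slide it in along the top from beyond, not straight down.
- chock_center (a point): Loose yellow chock, black strips on its two slopes, about 0.16 kg: 55 mm long along its x, with flat upright ends to grip from above; 40 mm high; along its y 80 mm wide at the foot, 24 mm at the flat top, same both ways round. Point: its centre, 20 mm up; z up. Touching a pin, x parallel to the pin, its centre is 53 mm from the pin's axis. The wood block and black rubber stop nearby are not it.
There are look-alikes about, which are no part of the job. Of the things that look like the stop, the largest one is meant.

How it is judged:
At the end, for the whole second after the job is handed in: Chock flat on the top beyond the open end, centre within 67 mm of the last pin's centre seen from above (gap up to 14 mm), within 20 mm of centred along it, within 11 degrees of parallel; last pin still, on the top, within 18 mm of its start and 11 degrees of parallel to the stop (horizontal distance between chock_center and end_pin below 0.067 m and y of chock_center in the frame of stop above 0.17 m and x of chock_center in the frame of end_pin between -0.02 and 0.02 m and angle between the x axis of chock_center and the x axis of end_pin, either way round below 0.2 rad and angle between the x axis of end_pin and the x axis of stop, either way round below 0.2 rad and angle between chock_center's own z axis and vertical below 0.1 rad and height (world z) of chock_center below 0.026 m and height (world z) of end_pin below 0.03 m and distance of end_pin from where it was at the start of the episode below 0.018 m and linear speed of end_pin below 0.01 m/s); the robot touches nothing.
It also fails if it takes over 32 s, if anything falls off the work surface, if the arm or the gripper's body presses on something with over 40 N, if the wrist force passes 120 N, or if a joint passes its speed limit or range.

## Robot

A 6-joint arm with a two-finger parallel gripper is mounted at the origin on the work surface. World frame = base frame: x ahead of the robot, y to its left, z up, the work surface at z = 0. Lengths are in m, angles in rad, forces in N, time in s.
With the tool pointing down it reaches from about 0.25 to 0.775 m from the base axis. Payload 8.9 kg.
Tool frame: the origin (TCP) lies at the centre of the arm's flange, where the gripper is bolted on; the fingertips stand 173 mm ahead of it and the grasp point (between the pads) lies 155 mm ahead of it (bot.tcp_to_tips is the distance from the TCP to the fingertips, in m); z points along the fingers, y is the line along which they close (so a half turn about z gives the same grasp; the last joint's range is limited). The gripper opens to 85 mm and grips with 20 to 120 N. Pads are 22 mm wide; open, the fingers measure 114 mm over their backs; the gripper's body (76 mm by 85 mm) begins 54 mm behind the grasp point. The pads swing forward as they close: fully open they stand 13 mm farther back than shut.
Start: joints at [-1.482, 0.291, -0.153, 1.127, 0, 1.431], TCP at [0.119, -0.511, 0.405] pointing down, gripper open.
Joint ranges: [-2.52, 2.52], [-0.91, 1.74], [-1.3, 1.37], [-1.96, 2.02], [-1.52, 1.47], [-3.14, 3.14]. Speed limits (rad/s): [2.22, 2.22, 2.79, 3.14, 3.14, 3.14].

## Interface

Orientations are given as a unit quaternion [x, y, z, w].
In Python, from cell import bot gives the robot as it stands. The module is installed in compiled form; this text tells all that it offers.
- The arm moves only by the shell command python3 -m jog 'ROWS' [OPENING] [FORCE]. ROWS is JSON, a list of rows, each an object of numbers: "x", "y", "z": the shift along the world's x, y, z in units of 0.12 m (1.0 is 0.12 m); "rx", "ry", "rz": the turn, a rotation vector about the world's x, y, z in units of 2 pi rad (1.0 is 2 pi rad). A call has 1 to 5 rows; each row shifts and turns the commanded pose from where the row before left it; what a row does not reach is not made up. A row lasts 1/10 s, in which the tool goes at most 50 mm and 8.59 degrees, less where a joint would pass 70% of its speed; a pose out of reach is approached as far as the arm can. A call with a number of a shift or a turn outside -1 to 1 is refused whole. A call with a gripper value outside its range is refused whole. OPENING is the finger opening in mm, from 0 to 85.4, set as the call begins (- or left out, the last holds). The fingers move at their own pace and stop on an object; FORCE is the grip in N (left out, the last holds). Time passes only in rows, so rows that do not move let the fingers close. It gives the time, the measured TCP pose, the force, the opening and the grip force at its end, in the units of the state.
- bot.get_obs(): the state, without advancing time (a new reading comes with each control period).
- bot.read_camera(name): name is "side" or "top"; returns a dict with "color" (420x560x3 uint8, red, green, blue), "range_z" (420x560 float32, m along the optical axis (not along the pixel's ray), 0 where there is no reading), "intrinsics" (3x3 intrinsics, pixels), "R" (3x3) and "t" (3): a world point X has camera coordinates R X + t. Camera axes: x right, y down, z forward; pixel columns grow to the right and rows downward; lengths in m; the calibration is good to about 2 mm. A picture is of the moment at which its call begins.
- bot.job_done(): hands the job in; it is judged then, once.
The state is a dict: "t": time; "q": joint angles; "joint_vel": joint speeds; "joint_efforts": joint torques, N m; "eef_pos": TCP position; "tool_rot": TCP orientation; "ft_force": force on the tool from outside, world axes, zero at the start; "ft_torque": the same for the moment, N m; "finger_gap": opening from 0.0 (shut) to 1.0 (fully open); "finger_force": force on a finger pad.
Only numpy, scipy, OpenCV 4.12 (cv2) and the standard library are available. Lean on these libraries where they do the work, as an engineer would, in place of code of your own. Each camera call takes 0.05 s, during which the arm holds its last target. There are 200 camera calls.

## Working session

There is one attempt and no reset: what is moved stays moved. The work goes in short steps, Python scripts to look and compute and a shell command to move; the robot and the scene stay as the last step left them, time stands still between calls to the robot, and variables do not carry over. Pictures are saved under pics/ and viewed, at most 10 in all, crops included, and the job is handed in when it is done.

```bash
mkdir -p pics; cat > h.py <<'E'
import numpy as np, cv2
from cell import bot
def shot(n,save=None):
    c=bot.read_camera(n)
    if save: cv2.imwrite('pics/'+save,c['color'][:,:,::-1])
    return c
def pts(c):
    K=c['intrinsics'];Z=c['range_z'];v,u=np.indices(Z.shape)
    P=np.stack([(u-K[0,2])/K[0,0]*Z,(v-K[1,2])/K[1,1]*Z,Z],-1)
    W=(P-c['t'])@c['R']; W[Z==0]=np.nan
    return W
def ray(c,uv,h):
    d=c['R'].T@np.linalg.solve(c['intrinsics'],[uv[0],uv[1],1.]);o=-c['R'].T@c['t']
    return o+d*(h-o[2])/d[2]
E
python3 - <<'E'
from h import *
a=shot('top','top0.png');b=shot('side','side0.png')
for c in(a,b): print(c['intrinsics'].tolist(),-c['R'].T@c['t'],c['R'].tolist())
np.savez('c0.npz',ta=a['color'],tw=pts(a),sa=b['color'],sw=pts(b))
E
```

```text
[[506.4835952313535, 0.0, 269.24340391278963], [0.0, 506.4835952313535, 201.7425208750863], [0.0, 0.0, 1.0]] [0.40590406 0.06163463 1.26085698] [[0.006922872617811259, -0.9999660626740888, 0.004466243925012498], [-0.9899399344054622, -0.007484518371742511, -0.14129015625319383], [0.1413187889278225, -0.003443179464274177, -0.9899581528585691]]
[[442.6222510439828, 0.0, 280.42039343520764], [0.0, 442.6222510439828, 207.66637679846508], [0.0, 0.0, 1.0]] [0.54437821 0.81721996 0.62001629] [[-0.9990754706811101, -0.04109575536454414, -0.012623104781939648], [-0.014173376600358077, 0.5920685277676879, -0.8057629762050048], [0.04058718121602815, -0.8048391126914871, -0.5921036086724326]]
```

View pics/top0.png

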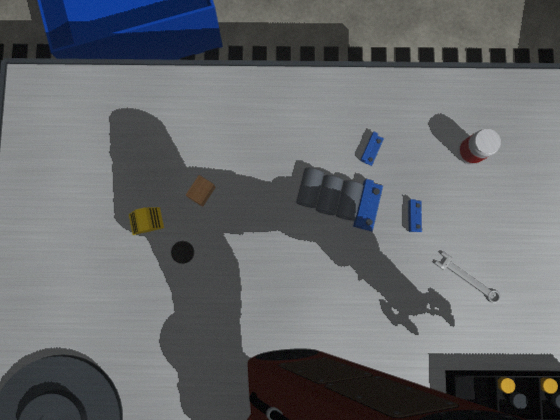

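View pics/side0.png

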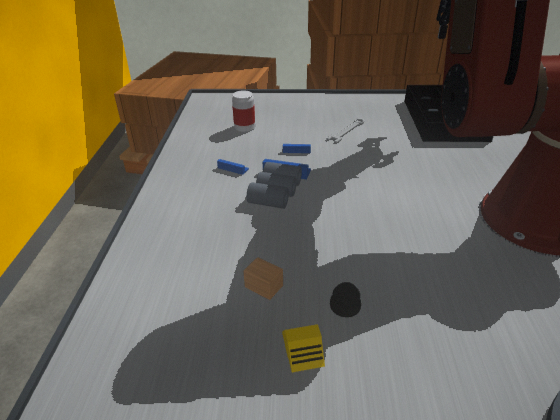

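Top view: the blue bars are at (369,205), which is the largest with the pins against it, and at (372,147) and (415,215), which are smaller look-alikes. The end pin is at (312,187). For the chock, yellow with black strips, I choose (146,220). The wood block at (201,191) and the rubber stop at (182,252) are not it. Next I measure and take one close crop.

```bash
python3 - <<'E'
from h import *
d=np.load('c0.npz')
for n,(C,W) in dict(top=(d['ta'],d['tw']),side=(d['sa'],d['sw'])).items():
    z=W[...,2]; hsv=cv2.cvtColor(C,cv2.COLOR_RGB2HSV)
    inb=(W[...,0]>.2)&(W[...,0]<.75)&(abs(W[...,1])<.5)
    def rep(nm,m,top):
        k,L,s,_=cv2.connectedComponentsWithStats((m&inb).astype(np.uint8))
        for i in range(1,k):
            if s[i,4]<40: continue
            P=W[L==i]; h=np.percentile(P[:,2],95); T=P[P[:,2]>h-top]
            r=cv2.minAreaRect(T[:,:2].astype(np.float32)*1000)
            print(n,nm,s[i].tolist(),'h',h.round(4),'rect',np.round(r[0],1),np.round(r[1],1),round(r[2],1))
    print(n,'ground',np.nanmedian(z[inb]))
    rep('yel',(hsv[...,0]>18)&(hsv[...,0]<35)&(hsv[...,1]>120)&(z<.06),.006)
    rep('yelz',(z>.033)&(z<.06)&(W[...,1]>.2)&(W[...,1]<.42)&(W[...,0]>.2)&(W[...,0]<.6),.008)
    rep('blue',(hsv[...,0]>100)&(hsv[...,0]<130)&(hsv[...,1]>120)&(z<.08),.006)
    g=(hsv[...,1]<110)&(z>.025)&(z<.07)&(W[...,1]<.05)&(W[...,1]>-.25)&(W[...,0]>.3)
    rep('pins',g,.02); rep('pintops',g&(z>.044),.02)
t=cv2.resize(d['ta'][120:280,100:440],None,fx=2.3,fy=2.3,interpolation=cv2.INTER_CUBIC)
cv2.imwrite('pics/crop0.png',t[:,:,::-1])
E
```

```text
top ground -0.0008338413392025288
top yel [129, 207, 35, 28, 719] h 0.0415 rect [536.4 363.4] [55.4 33.6] 16.2
top yelz [186, 193, 22, 12, 153] h 0.047 rect [587.4 234.5] [51.4 24.7] 89.5
top yelz [135, 207, 18, 25, 290] h 0.0423 rect [536.2 363.3] [54.9 34.8] 13.5
top yelz [172, 242, 18, 19, 264] h 0.0485 rect [457.5 269.8] [38.1 35.6] 25.1
top blue [361, 137, 22, 28, 309] h 0.0242 rect [ 721.8 -191.4] [13.3 66.6] 66.6
top blue [354, 179, 29, 52, 830] h 0.036 rect [ 580.8 -175. ] [ 20.8 118.4] 76.0
top blue [409, 199, 13, 33, 354] h 0.0238 rect [ 553.7 -296.7] [13.1 76.7] 88.8
top pins [296, 168, 68, 52, 2204] h 0.0505 rect [604.  -91.1] [150.4  96.1] 75.5
top pintops [300, 168, 22, 37, 384] h 0.0511 rect [619.4 -42.5] [35.7 90.7] 75.0
top pintops [319, 175, 22, 38, 375] h 0.0516 rect [601.2 -90.9] [34.7 90.6] 75.6
top pintops [341, 180, 20, 39, 373] h 0.0512 rect [ 588.3 -140.3] [33.6 89.9] 75.9
side ground -0.0002244558279835789
side yel [282, 324, 43, 49, 1388] h 0.0406 rect [534.2 366.6] [55.5 31.3] 12.3
side yelz [267, 263, 16, 25, 256] h 0.0458 rect [586.5 235.9] [52.4 26.9] 89.9
side yelz [334, 282, 26, 22, 410] h 0.0472 rect [458.2 272.4] [35.3 37.1] 56.1
side yelz [285, 324, 37, 24, 613] h 0.041 rect [533.9 367.1] [55.6 32.5] 12.9
side blue [283, 144, 28, 9, 237] h 0.0226 rect [ 552.7 -296.8] [18.  76.8] 85.6
side blue [263, 159, 47, 20, 192] h 0.036 rect [ 581.6 -171.6] [ 39.5 116.4] 65.4
side blue [223, 160, 25, 14, 201] h 0.0229 rect [ 719.9 -190. ] [15.  65.8] 62.6
side pins [247, 162, 55, 42, 1504] h 0.0495 rect [602.1 -92.8] [157.4  95.4] 75.0
side pintops [264, 162, 37, 10, 213] h 0.0499 rect [ 587.8 -136.1] [33.  89.8] 76.9
side pintops [257, 172, 38, 12, 251] h 0.0501 rect [600.4 -89.4] [33.  89.9] 76.3
side pintops [248, 182, 40, 13, 285] h 0.0501 rect [618.7 -40.9] [33.8 90.1] 75.5
```

View pics/crop0.png

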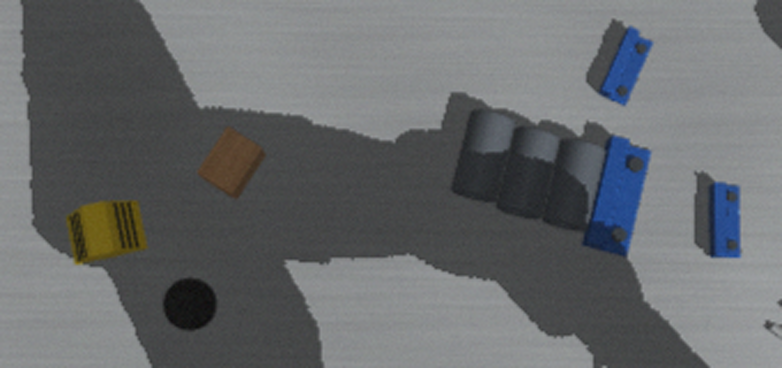

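Crop: the yellow chock with black strips on both slopes is at crop (107,232), and the largest bar with the row against it is at crop (617,195). Heights and sizes fit the given ones: chock 41 mm, pins 50 mm, bar 120x20x36.

```bash
cat >> h.py <<'E'
from scipy.spatial.transform import Rotation as R
def yaw():
    o=bot.get_obs();M=R.from_quat(o['tool_rot']).as_matrix()
    return np.degrees(np.arctan2(M[1,1],M[0,1])),M[:,2].round(4),o
def go(p,yw):
    y,z,o=yaw();d=(yw-y+90)%180-90
    print('t',round(o['t'],2),'pos',o['eef_pos'],'yaw',round(y,2),'z',z,'q5',o['q'][5],'shift units',((np.array(p)-o['eef_pos'])/.12).round(3),'rz',round(d,2),'deg',round(d/360,4))
E
python3 -c "
from h import *
go([.535,.365,.30],13); print(bot.tcp_to_tips)"
```

```text
t 0.1 pos [ 0.11854349 -0.51123768  0.40419799] yaw -76.95 z [-1.0e-04  1.2e-03 -1.0e+00] q5 1.43149592271427 shift units [ 3.47   7.302 -0.868] rz 89.95 deg 0.2499
0.1734
```

```bash

python3 -m jog '[{"x":0.17,"y":0.36,"z":-0.04,"rz":0.0125},{"x":0.17,"y":0.36,"z":-0.04,"rz":0.0125},{"x":0.17,"y":0.36,"z":-0.04,"rz":0.0125},{"x":0.17,"y":0.36,"z":-0.04,"rz":0.0125},{"x":0.17,"y":0.36,"z":-0.04,"rz":0.0125}]' 85
python3 -m jog '[{"x":0.17,"y":0.36,"z":-0.04,"rz":0.0125},{"x":0.17,"y":0.36,"z":-0.04,"rz":0.0125},{"x":0.17,"y":0.36,"z":-0.04,"rz":0.0125},{"x":0.17,"y":0.36,"z":-0.04,"rz":0.0125},{"x":0.17,"y":0.36,"z":-0.04,"rz":0.0125}]'
python3 -m jog '[{"x":0.17,"y":0.36,"z":-0.04,"rz":0.0125},{"x":0.17,"y":0.36,"z":-0.04,"rz":0.0125},{"x":0.17,"y":0.36,"z":-0.04,"rz":0.0125},{"x":0.17,"y":0.36,"z":-0.04,"rz":0.0125},{"x":0.17,"y":0.36,"z":-0.04,"rz":0.0125}]'
python3 -c "
from h import *
go([.535,.365,.30],13)"
```

```text
t 0.1 pos [ 0.11854349 -0.51123768  0.40419799] yaw -76.95 z [-1.0e-04  1.2e-03 -1.0e+00] q5 1.43149592271427 shift units [ 3.47   7.302 -0.868] rz 89.95 deg 0.2499validation failed for argument at $[0]...
validation failed for argument at $[0]...
validation failed for argument at $[0]...
```

```bash

python3 -m jog '[{"x":0.17,"y":0.36,"z":-0.04,"rx":0,"ry":0,"rz":0.0125},{"x":0.17,"y":0.36,"z":-0.04,"rx":0,"ry":0,"rz":0.0125},{"x":0.17,"y":0.36,"z":-0.04,"rx":0,"ry":0,"rz":0.0125},{"x":0.17,"y":0.36,"z":-0.04,"rx":0,"ry":0,"rz":0.0125},{"x":0.17,"y":0.36,"z":-0.04,"rx":0,"ry":0,"rz":0.0125}]' 85
python3 -c "
from h import *
go([.535,.365,.30],13)"
```

```text
t: 0.6
eef_pos: [0.2208, -0.2936, 0.3803]
tool_rot: [0.952, 0.307, 0.0, -0.0]
ft_force: [1.2, -0.3, 0.6]
finger_gap: 0.995
finger_force: 0.0
t 0.6 pos [ 0.22080597 -0.29357106  0.38030823] yaw -54.3 z [ 1.e-04  2.e-04 -1.e+00] q5 1.3926994461596933 shift units [ 2.618  5.488 -0.669] rz 67.3 deg 0.1869
```

```bash

python3 -m jog '[{"x":0.17,"y":0.36,"z":-0.04,"rx":0,"ry":0,"rz":0.0125},{"x":0.17,"y":0.36,"z":-0.04,"rx":0,"ry":0,"rz":0.0125},{"x":0.17,"y":0.36,"z":-0.04,"rx":0,"ry":0,"rz":0.0125},{"x":0.17,"y":0.36,"z":-0.04,"rx":0,"ry":0,"rz":0.0125},{"x":0.17,"y":0.36,"z":-0.04,"rx":0,"ry":0,"rz":0.0125}]'
python3 -m jog '[{"x":0.17,"y":0.36,"z":-0.04,"rx":0,"ry":0,"rz":0.0125},{"x":0.17,"y":0.36,"z":-0.04,"rx":0,"ry":0,"rz":0.0125},{"x":0.17,"y":0.36,"z":-0.04,"rx":0,"ry":0,"rz":0.0125},{"x":0.17,"y":0.36,"z":-0.04,"rx":0,"ry":0,"rz":0.0125},{"x":0.17,"y":0.36,"z":-0.04,"rx":0,"ry":0,"rz":0.0125}]'
python3 -m jog '[{"x":0.17,"y":0.36,"z":-0.04,"rx":0,"ry":0,"rz":0.0125},{"x":0.17,"y":0.36,"z":-0.04,"rx":0,"ry":0,"rz":0.0125},{"x":0.17,"y":0.36,"z":-0.04,"rx":0,"ry":0,"rz":0.0125},{"x":0.17,"y":0.36,"z":-0.04,"rx":0,"ry":0,"rz":0.0125},{"x":0,"y":0,"z":0,"rx":0,"ry":0,"rz":0}]'
python3 -c "
from h import *
go([.535,.365,.30],13); shot('side','side1.png')"
```

```text
t: 1.1
eef_pos: [0.3228, -0.0776, 0.3566]
tool_rot: [0.874, 0.486, 0.0, 0.0]
ft_force: [1.7, -1.5, -0.3]
finger_gap: 0.991
finger_force: 0.0
t: 1.6
eef_pos: [0.4248, 0.1388, 0.3324]
tool_rot: [0.762, 0.648, -0.0, 0.0]
ft_force: [0.8, -1.1, -0.4]
finger_gap: 0.995
finger_force: 0.0
t: 2.1
eef_pos: [0.5074, 0.3136, 0.3117]
tool_rot: [0.65, 0.76, 0.0, -0.0]
ft_force: [0.1, 0.3, -0.4]
finger_gap: 0.994
finger_force: 0.0
t 2.1 pos [0.50744613 0.3135677  0.31168406] yaw 8.9 z [-1.0e-04  1.1e-03 -1.0e+00] q5 1.8461843521964056 shift units [ 0.23   0.429 -0.097] rz 4.1 deg 0.0114
```

View pics/side1.png

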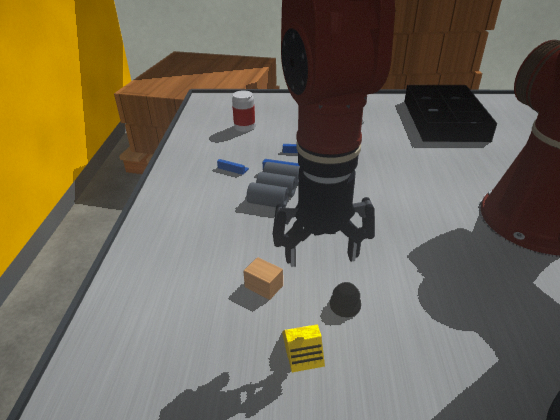

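Side view: the open gripper is at (325,235), just short of the chock at (305,347). The wood block (263,278) and rubber (345,298) are clear of the fingers' path. I move over the chock and start lowering.

```bash

python3 -m jog '[{"x":0.115,"y":0.215,"z":-0.05,"rx":0,"ry":0,"rz":0.0057},{"x":0.115,"y":0.215,"z":-0.05,"rx":0,"ry":0,"rz":0.0057},{"x":0,"y":0,"z":-0.25,"rx":0,"ry":0,"rz":0},{"x":0,"y":0,"z":-0.2,"rx":0,"ry":0,"rz":0},{"x":0,"y":0,"z":0,"rx":0,"ry":0,"rz":0}]'
python3 - <<'E'
from h import *
go([.535,.365,.185],13); b=shot('side','side2.png')
cv2.imwrite('pics/side2c.png',cv2.resize(b['color'][220:400,180:440],None,fx=3,fy=3,interpolation=cv2.INTER_CUBIC)[:,:,::-1])
E
```

```text
t: 2.65
eef_pos: [0.5321, 0.3594, 0.2443]
tool_rot: [0.625, 0.78, -0.003, -0.001]
ft_force: [-1.0, -0.7, -0.0]
finger_gap: 0.993
finger_force: 0.0
t 2.65 pos [0.53213812 0.35938678 0.24427749] yaw 12.59 z [-0.0058 -0.0033 -1.    ] q5 1.8312983158250022 shift units [ 0.024  0.047 -0.494] rz 0.41 deg 0.0011
```

View pics/side2c.png

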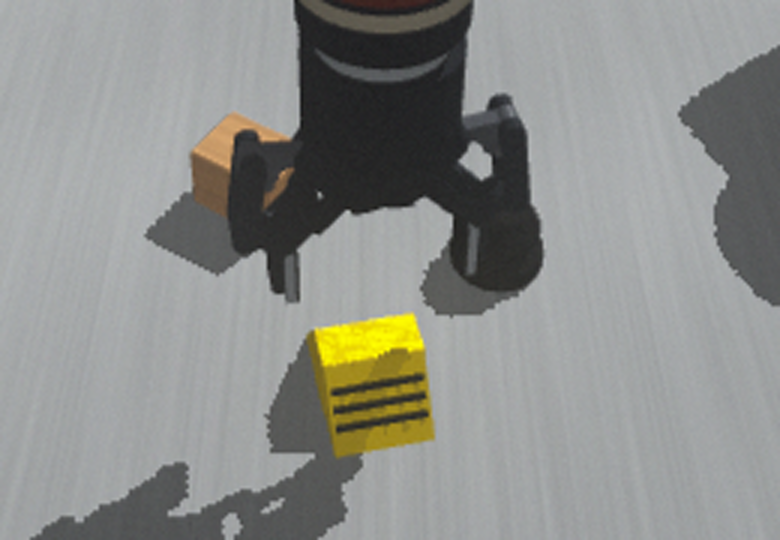

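The crop shows the open fingers at crop (288,280) and (475,250), straddling the chock top at (370,340), with their line parallel to the chock's ends' axis. I correct the small offset, descend and close.

```bash

python3 -m jog '[{"x":0.02,"y":0.04,"z":-0.1,"rx":0,"ry":0,"rz":0.001},{"x":0,"y":0,"z":-0.15,"rx":0,"ry":0,"rz":0},{"x":0,"y":0,"z":-0.15,"rx":0,"ry":0,"rz":0},{"x":0,"y":0,"z":-0.09,"rx":0,"ry":0,"rz":0},{"x":0,"y":0,"z":0,"rx":0,"ry":0,"rz":0}]'
python3 -c "
from h import *
go([.535,.365,.185],13)"
python3 -m jog '[{"x":0,"y":0,"z":0,"rx":0,"ry":0,"rz":0},{"x":0,"y":0,"z":0,"rx":0,"ry":0,"rz":0},{"x":0,"y":0,"z":0,"rx":0,"ry":0,"rz":0},{"x":0,"y":0,"z":0,"rx":0,"ry":0,"rz":0},{"x":0,"y":0,"z":0,"rx":0,"ry":0,"rz":0}]' 45 40
python3 -m jog '[{"x":0,"y":0,"z":0,"rx":0,"ry":0,"rz":0},{"x":0,"y":0,"z":0,"rx":0,"ry":0,"rz":0},{"x":0,"y":0,"z":0,"rx":0,"ry":0,"rz":0},{"x":0,"y":0,"z":0,"rx":0,"ry":0,"rz":0},{"x":0,"y":0,"z":0,"rx":0,"ry":0,"rz":0}]'
```

```text
t: 3.2
eef_pos: [0.5359, 0.3655, 0.1879]
tool_rot: [0.622, 0.783, -0.001, -0.0]
ft_force: [0.4, 0.1, -0.7]
finger_gap: 0.995
finger_force: 0.0
t 3.2 pos [0.53590128 0.36552633 0.18786448] yaw 13.01 z [-1.3e-03 -7.0e-04 -1.0e+00] q5 1.8297433847988653 shift units [-0.008 -0.004 -0.024] rz -0.01 deg -0.0
t: 3.7
eef_pos: [0.5366, 0.366, 0.19]
tool_rot: [0.622, 0.783, 0.001, 0.0]
ft_force: [-0.6, -0.8, 6.1]
finger_gap: 0.635
finger_force: 43.7
t: 4.2
eef_pos: [0.5366, 0.366, 0.19]
tool_rot: [0.622, 0.783, 0.001, 0.0]
ft_force: [-1.1, -0.5, 6.2]
finger_gap: 0.635
finger_force: 43.7
```

```bash

python3 -m jog '[{"x":0,"y":0,"z":0.1,"rx":0,"ry":0,"rz":0},{"x":0,"y":0,"z":0.25,"rx":0,"ry":0,"rz":0},{"x":0,"y":0,"z":0.25,"rx":0,"ry":0,"rz":0},{"x":0,"y":0,"z":0.2,"rx":0,"ry":0,"rz":0},{"x":0.05,"y":-0.12,"z":0.05,"rx":0,"ry":0,"rz":-0.005}]'
python3 -m jog '[{"x":0.085,"y":-0.23,"z":0,"rx":0,"ry":0,"rz":-0.007},{"x":0.085,"y":-0.23,"z":0,"rx":0,"ry":0,"rz":-0.007},{"x":0.085,"y":-0.23,"z":0,"rx":0,"ry":0,"rz":-0.007},{"x":0.085,"y":-0.23,"z":0,"rx":0,"ry":0,"rz":-0.007},{"x":0.085,"y":-0.23,"z":0,"rx":0,"ry":0,"rz":-0.007}]'
python3 -m jog '[{"x":0.085,"y":-0.23,"z":0,"rx":0,"ry":0,"rz":-0.007},{"x":0.085,"y":-0.23,"z":0,"rx":0,"ry":0,"rz":-0.007},{"x":0.085,"y":-0.23,"z":0,"rx":0,"ry":0,"rz":-0.007},{"x":0.085,"y":-0.23,"z":0,"rx":0,"ry":0,"rz":-0.007},{"x":0.085,"y":-0.23,"z":0,"rx":0,"ry":0,"rz":-0.007}]'
python3 -c "
from h import *
go([.647,.068,.190],-14.4)"
```

```text
t: 4.7
eef_pos: [0.5425, 0.3527, 0.2945]
tool_rot: [0.634, 0.773, 0.002, 0.001]
ft_force: [0.9, 0.6, -2.2]
finger_gap: 0.634
finger_force: 43.0
t: 5.2
eef_pos: [0.5933, 0.2114, 0.2903]
tool_rot: [0.717, 0.697, -0.0, -0.0]
ft_force: [0.1, -0.5, -1.5]
finger_gap: 0.637
finger_force: 42.9
t: 5.7
eef_pos: [0.6441, 0.0733, 0.2903]
tool_rot: [0.789, 0.614, -0.0, -0.0]
ft_force: [0.2, 0.1, -2.2]
finger_gap: 0.633
finger_force: 42.9
t 5.7 pos [0.64412078 0.07333719 0.2903062 ] yaw -14.18 z [-1.1e-03 -2.0e-04 -1.0e+00] q5 1.8189341814569422 shift units [ 0.024 -0.044 -0.836] rz -0.22 deg -0.0006
```

```bash

python3 -m jog '[{"x":0.024,"y":-0.03,"z":-0.2,"rx":0,"ry":0,"rz":-0.0006},{"x":0,"y":0,"z":-0.25,"rx":0,"ry":0,"rz":0},{"x":0,"y":0,"z":-0.25,"rx":0,"ry":0,"rz":0},{"x":0,"y":0,"z":-0.09,"rx":0,"ry":0,"rz":0},{"x":0,"y":0,"z":0,"rx":0,"ry":0,"rz":0}]'
cat > m.py <<'E'
from h import *
import sys
for n in ('top','side'):
    c=shot(n,n+sys.argv[1]+'.png');W=pts(c);hsv=cv2.cvtColor(c['color'],cv2.COLOR_RGB2HSV);z=W[...,2]
    near=(abs(W[...,0]-.63)<.12)&(abs(W[...,1])<.25)
    y=near&(hsv[...,0]>18)&(hsv[...,0]<35)&(hsv[...,1]>120)&(z<.12)
    P=W[y]; 
    if len(P)>30:
        r=cv2.minAreaRect(P[:,:2].astype(np.float32)*1000);print(n,'chock',len(P),np.round(r[0],1),np.round(r[1],1),round(r[2],1),'z',np.percentile(P[:,2],[2,98]).round(4))
    g=near&(hsv[...,1]<110)&(z>.044)&(z<.058)
    k,L,s,_=cv2.connectedComponentsWithStats(g.astype(np.uint8))
    for i in range(1,k):
        if s[i,4]<80: continue
        r=cv2.minAreaRect(W[L==i][:,:2].astype(np.float32)*1000);print(n,'pin',np.round(r[0],1),np.round(r[1],1),round(r[2],1))
y,zz,o=yaw();print(o['t'],o['eef_pos'],y,zz,o['ft_force'])
E
python3 m.py 3
```

```text
t: 6.2
eef_pos: [0.646, 0.0713, 0.1942]
tool_rot: [0.789, 0.614, -0.002, -0.001]
ft_force: [-0.4, -0.1, -1.8]
finger_gap: 0.635
finger_force: 42.9
top pin [619.6 -43.1] [34.9 89.9] 74.9
top pin [601.7 -90.3] [33.9 90.2] 74.5
top pin [ 588.4 -139.4] [34.5 90.8] 75.9
side chock 685 [646.1  53.5] [119.9  68.8] 82.1 z [0.0056 0.0465]
side pin [ 586.8 -136.6] [30.5 88.5] 77.4
side pin [592.2 -86.9] [33.7 73.5] 74.8
6.3 [0.64747381 0.07156005 0.19691358] -14.221841828791016 [ 1.e-03 -1.e-04 -1.e+00] [ 0.13104267  0.36553677 -1.2409365 ]
```

View pics/side3.png

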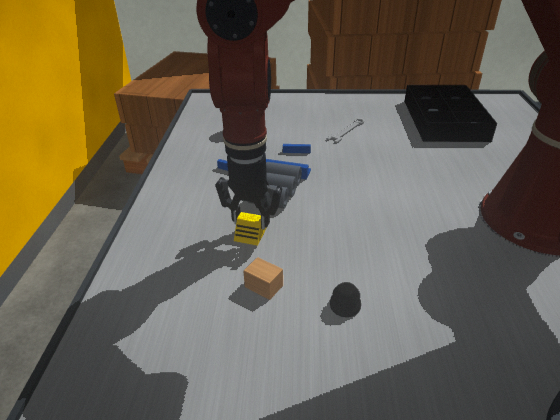

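Side view: the chock is held level at (249,230), just off the top, with the row beyond it and nothing moved. I lower it the rest of the way and slide it in most of the distance.

```bash

python3 -m jog '[{"x":0,"y":0,"z":-0.03,"rx":0,"ry":0,"rz":0},{"x":0,"y":0,"z":-0.025,"rx":0,"ry":0,"rz":-0.0005},{"x":0,"y":0,"z":0,"rx":0,"ry":0,"rz":0},{"x":-0.02,"y":-0.08,"z":0,"rx":0,"ry":0,"rz":0},{"x":-0.02,"y":-0.08,"z":0,"rx":0,"ry":0,"rz":0}]'
python3 -m jog '[{"x":-0.02,"y":-0.08,"z":0,"rx":0,"ry":0,"rz":0},{"x":-0.02,"y":-0.08,"z":0,"rx":0,"ry":0,"rz":0},{"x":-0.015,"y":-0.06,"z":0,"rx":0,"ry":0,"rz":0},{"x":0,"y":0,"z":0,"rx":0,"ry":0,"rz":0},{"x":0,"y":0,"z":0,"rx":0,"ry":0,"rz":0}]'
python3 m.py 4
python3 -c "
from h import *
go([.6328,.0113,.190],-14.4)"
```

```text
t: 6.8
eef_pos: [0.6425, 0.0523, 0.19]
tool_rot: [0.79, 0.613, 0.001, 0.0]
ft_force: [0.8, 2.2, 4.5]
finger_gap: 0.635
finger_force: 43.7
t: 7.3
eef_pos: [0.6356, 0.0244, 0.19]
tool_rot: [0.791, 0.612, -0.0, 0.001]
ft_force: [-1.6, -3.4, 6.9]
finger_gap: 0.63
finger_force: 43.9
top pin [ 611.3 -101.2] [71.7 29.8] 2.4
top pin [ 588.4 -140.8] [33.8 90.5] 77.1
side chock 630 [636.9  19.4] [95.6 62.9] 84.5 z [-0.0003  0.0406]
side pin [ 579.3 -133.6] [31.1 70.8] 76.3
7.4 [0.63563913 0.02441822 0.1900026 ] -14.467503959108365 [ 6.e-04 -2.e-03 -1.e+00] [-0.69512059 -3.25125354  7.30167599]
t 7.4 pos [0.63563913 0.02441822 0.1900026 ] yaw -14.47 z [ 6.e-04 -2.e-03 -1.e+00] q5 1.7473111845544418 shift units [-0.024 -0.109 -0.   ] rz 0.07 deg 0.0002
```

```bash

python3 -m jog '[{"x":-0.007,"y":-0.03,"z":0,"rx":0,"ry":0,"rz":0},{"x":-0.007,"y":-0.03,"z":0,"rx":0,"ry":0,"rz":0},{"x":-0.004,"y":-0.015,"z":0,"rx":0,"ry":0,"rz":0},{"x":0,"y":0,"z":0,"rx":0,"ry":0,"rz":0},{"x":0,"y":0,"z":0,"rx":0,"ry":0,"rz":0}]'
python3 - <<'E'
from h import *
go([.6328,.0113,.190],-14.4)
c=shot('side');W=pts(c);hsv=cv2.cvtColor(c['color'],cv2.COLOR_RGB2HSV)
y=(hsv[...,0]>18)&(hsv[...,0]<35)&(hsv[...,1]>120)&(abs(W[...,0]-.63)<.08)&(abs(W[...,1])<.1)&(W[...,2]>.006)&(W[...,2]<.036)
P=W[y]*1000; ax=np.radians(-14.4); u=np.array([np.cos(ax),np.sin(ax)]); v=np.array([-u[1],u[0]])
p=np.array([618.9,-41.5]); d=P[:,:2]-p
s=d@v+.7*P[:,2]-40; print('chock centre from pin',len(s),np.median(s),s.std(),'along',np.percentile(d@u,[2,98]))
i=c['color'][130:290,180:380];cv2.imwrite('pics/side5c.png',cv2.resize(i,None,fx=3.7,fy=3.7,interpolation=cv2.INTER_CUBIC)[:,:,::-1])
E
```

```text
t: 7.9
eef_pos: [0.6336, 0.0162, 0.19]
tool_rot: [0.79, 0.613, 0.0, 0.0]
ft_force: [0.9, 0.6, 6.4]
finger_gap: 0.635
finger_force: 43.9
t 7.9 pos [0.63361289 0.01615312 0.18998489] yaw -14.42 z [ 1.2e-03 -2.0e-04 -1.0e+00] q5 1.7327211870922845 shift units [-0.007 -0.04   0.   ] rz 0.02 deg 0.0001
chock centre from pin 333 57.439119887565425 9.313868096489468 along [-27.47542882  26.70109832]
```

View pics/side5c.png

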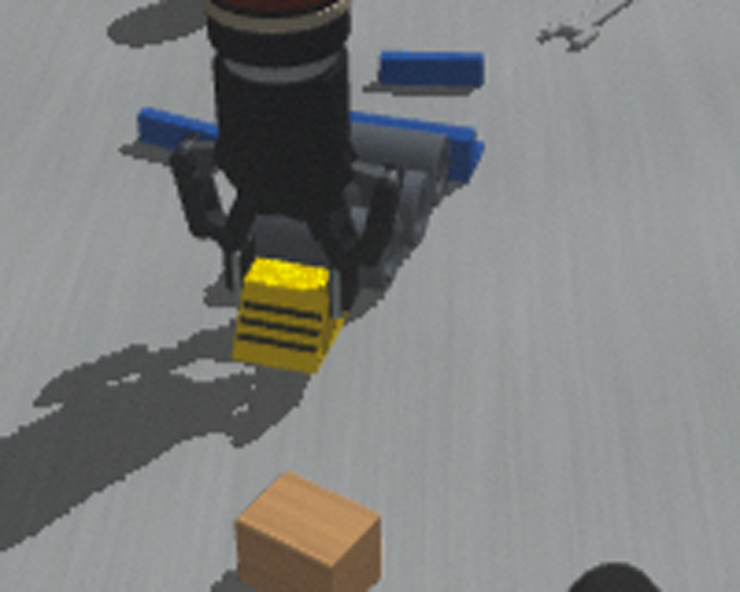

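The crop shows the chock at crop (285,310) flat on the top, parallel to and centred on the end pin behind it. The measured gap is about 4–6 mm. I go a bit further, feeling the force.

```bash

python3 -m jog '[{"x":-0.003,"y":-0.012,"z":0,"rx":0,"ry":0,"rz":0},{"x":-0.003,"y":-0.012,"z":0,"rx":0,"ry":0,"rz":0},{"x":0,"y":0,"z":0,"rx":0,"ry":0,"rz":0},{"x":0,"y":0,"z":0,"rx":0,"ry":0,"rz":0}]'
python3 -m jog '[{"x":-0.002,"y":-0.008,"z":0,"rx":0,"ry":0,"rz":0},{"x":0,"y":0,"z":0,"rx":0,"ry":0,"rz":0},{"x":0,"y":0,"z":0,"rx":0,"ry":0,"rz":0}]'
```

```text
t: 8.35
eef_pos: [0.6329, 0.0134, 0.19]
tool_rot: [0.79, 0.613, 0.001, 0.0]
ft_force: [0.4, 2.0, 6.2]
finger_gap: 0.636
finger_force: 43.9
t: 8.65
eef_pos: [0.6327, 0.0126, 0.19]
tool_rot: [0.79, 0.613, 0.001, 0.0]
ft_force: [0.8, 2.5, 7.0]
finger_gap: 0.638
finger_force: 43.9
```

```bash

python3 -m jog '[{"x":0,"y":0,"z":0,"rx":0,"ry":0,"rz":0},{"x":0,"y":0,"z":0,"rx":0,"ry":0,"rz":0},{"x":0,"y":0,"z":0,"rx":0,"ry":0,"rz":0},{"x":0,"y":0,"z":0,"rx":0,"ry":0,"rz":0},{"x":0,"y":0,"z":0,"rx":0,"ry":0,"rz":0}]' 80
python3 -m jog '[{"x":0,"y":0,"z":0.1,"rx":0,"ry":0,"rz":0},{"x":0,"y":0,"z":0.2,"rx":0,"ry":0,"rz":0},{"x":0,"y":0,"z":0.3,"rx":0,"ry":0,"rz":0},{"x":0,"y":0.2,"z":0.3,"rx":0,"ry":0,"rz":0},{"x":-0.2,"y":0.3,"z":0.2,"rx":0,"ry":0,"rz":0}]'
python3 -m jog '[{"x":-0.25,"y":0.3,"z":0,"rx":0,"ry":0,"rz":0},{"x":-0.25,"y":0.3,"z":0,"rx":0,"ry":0,"rz":0},{"x":-0.25,"y":0.3,"z":0,"rx":0,"ry":0,"rz":0},{"x":-0.25,"y":0.3,"z":0,"rx":0,"ry":0,"rz":0},{"x":0,"y":0,"z":0,"rx":0,"ry":0,"rz":0}]'
python3 m.py 6
python3 -c "
import cv2;i=cv2.imread('pics/top6.png');cv2.imwrite('pics/top6c.png',cv2.resize(i[100:280,220:460],None,fx=3,fy=3,interpolation=2))"
```

```text
t: 9.15
eef_pos: [0.6324, 0.0132, 0.1891]
tool_rot: [0.79, 0.613, -0.0, -0.0]
ft_force: [0.2, -1.0, -0.1]
finger_gap: 0.937
finger_force: 0.0
t: 9.65
eef_pos: [0.6106, 0.0725, 0.3249]
tool_rot: [0.791, 0.612, 0.002, 0.002]
ft_force: [0.6, 1.0, -0.1]
finger_gap: 0.937
finger_force: 0.0
t: 10.15
eef_pos: [0.485, 0.2206, 0.3223]
tool_rot: [0.789, 0.615, -0.0, -0.001]
ft_force: [0.9, -0.8, -0.1]
finger_gap: 0.937
finger_force: 0.0
top chock 607 [637.9  15.9] [70.2 61.9] 75.9 z [-0.0001  0.0421]
top pin [619.1 -43.2] [35.1 91. ] 77.7
top pin [601.5 -88.8] [36.1 90.2] 77.8
top pin [ 588.2 -140.1] [33.  89.2] 74.4
side chock 658 [641.9   5.9] [88.8 77.2] 75.8 z [-0.0004  0.0406]
side pin [ 596.3 -137.9] [32.5 72.8] 74.2
side pin [604.2 -88.6] [34.  83.7] 79.4
side pin [618.4 -41.8] [35.7 90.2] 79.8
10.25 [0.48803992 0.21821116 0.32236613] -14.244783608231138 [ 1.3e-03  1.0e-04 -1.0e+00] [ 0.05488853 -0.26726493  0.10597676]
```

View pics/top6c.png

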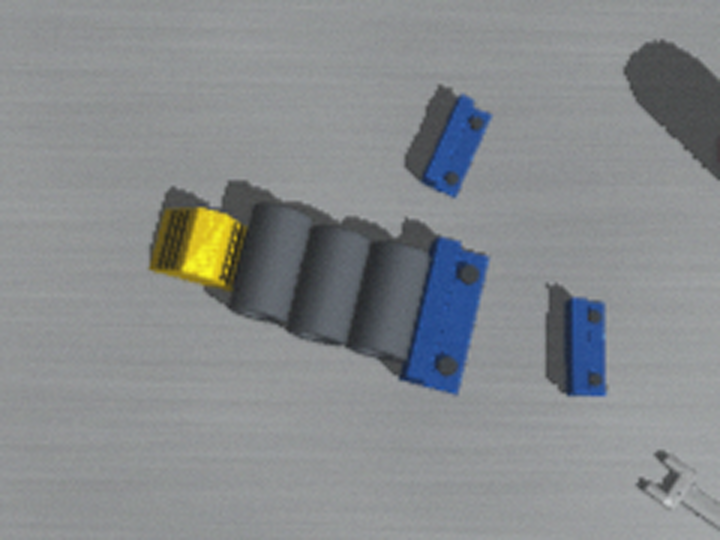

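The crop shows the chock at crop (200,247), snug against the end pin (272,260), square and centred on it. The pins have not moved from their start and the arm is clear, so I hand it in.

```bash
python3 -c "
from cell import bot
print(bot.job_done())"
```

```text
the job is handed in; nothing more can be done
None
```

The chock is flat on the trolley top, released and snug against the last pin (about 1–3 mm gap), square and centred on it, with the row unmoved to within measurement; the job is handed in at about 10 s, and no verdict came back.

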